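Stir the nuts until they are mixed and hang the stirrer up again

ROBOT

A 7-joint arm with a two-finger parallel gripper is mounted at the origin on a cart in front of the work surface, level with it; the furniture and walls round the work are solid. World frame = base frame: x ahead of the robot, y to its left, z up, the work surface at z = 0. Lengths are in m, angles in rad, forces in N, time in s.
With the tool pointing down it reaches from about 0.35 to 0.9 m from the base axis. Payload 19.9 kg.
Tool frame: the origin (TCP) lies midway between the tips of the shut fingers; the grasp point (between the pads) lies 19 mm behind it (r.grip_point_offset is the z of the grasp point in the tool frame, in m); z points along the fingers, y is the line along which they close (so a half turn about z gives the same grasp; the last joint's range is limited). The gripper opens to 85 mm and grips with 20 to 120 N. Pads are 22 mm wide; open, the fingers measure 114 mm over their backs; the gripper's body (76 mm by 85 mm) begins 54 mm behind the grasp point. The pads swing forward as they close: fully open they stand 13 mm farther back than shut.
Start: joints at [1.266, 0.417, -0.01, 1.614, 0.005, 1.111, -0.053], TCP at [0.162, -0.604, 0.231] pointing down, gripper open.
Joint ranges: [-2.81, 2.81], [-0.39, 2.02], [-1.27, 1.25], [0.06, 2.57], [-1.19, 4.33], [0.19, 2], [-2.82, 2.82]. Speed limits (rad/s): [1.89, 1.89, 2.39, 2.39, 3.01, 3.01, 3.01].

INTERFACE

Orientations are given as a rotation vector (axis times angle).
In Python, from bench import r gives the robot as it stands.
- The arm moves only by the tool move_tool, called after "Request:" as name(argument=value, ...) on one line, values as JSON. Schema: {"type":"object","properties":{"offsets":{"type":"array","items":{"type":"array","prefixItems":[{"type":"array","items":{"type":"number"},"minItems":3,"maxItems":3},{"type":"array","items":{"type":"number"},"minItems":3,"maxItems":3},{"type":"number"}],"minItems":3,"maxItems":3},"minItems":1,"maxItems":8},"squeeze":{"type":"number"},"only":{"type":"string"},"quiet":{"type":"boolean"},"lines":{"type":"string"}},"required":["offsets"],"additionalProperties":false}. offsets is a list of rows, 1 to 8 of them, each written [[dx, dy, dz], [rx, ry, rz], opening]: dx, dy, dz in units of 5 mm, then a rotation vector rx, ry, rz in units of 0.25 rad, then the finger opening in m; each row is the pose to reach, as a shift and turn from the pose commanded when the call began, along the tool's axes at that moment; what a row does not reach only later rows make up. A row lasts 1/8 s, in which the tool goes at most 0.0625 m and 0.188 rad, less where a joint would pass 70% of its speed; a pose out of reach is approached as far as the arm can. The fingers move at their own pace and stop on an object; squeeze is the grip in N (left out, the last holds). Time passes only in rows, so rows that do not move let the fingers close. The tool returns the time, the measured TCP pose, the force, the opening and the grip force at its end. only (a regular expression) keeps the lines of the reply that match it, lines (a string "A,B") keeps lines A to B, and quiet returns only ok. Input that does not fit is refused with a message, and nothing moves.
- r.get_obs(): the state, without advancing time (a new reading comes with each control period).
- r.capture(name): name is "side" or "top" or "wrist"; returns the picture (384x512x3 uint8, red, green, blue); there is no depth.
- r.get_calibration(name): a dict with "mtx" (3x3 intrinsics, pixels), "D" ([k1, k2, p1, p2, k3] as OpenCV has them; the pictures are not rectified), "position" and "rotation" of the camera in the world. Camera axes: x right, y up, looking along -z (the intrinsics and any distortion apply to the point x, -y, -z); pixel columns grow to the right and rows downward; lengths in m; the calibration is good to about 2 mm. A picture is of the moment at which its call begins: read the wrist's pose just before it. get_calibration takes no time and is no camera call; for the wrist camera it gives the pose at the moment of the call.
- r.sign_off(): hands the job in; it is judged then, once.
The state is a dict: "time_s": time; "joint_pos": joint angles; "dq": joint speeds; "joint_torque": joint torques, N m; "position": TCP position; "ee_rot": TCP orientation; "ft_force": force on the tool from outside, world axes, zero at the start; "moment": the same for the moment, N m; "grip_width": finger opening in m; "finger_force": force on a finger pad.
Only numpy, scipy, OpenCV 4.12 (cv2) and the standard library are available. Lean on these libraries where they do the work, as an engineer would, in place of code of your own. Each camera call takes 0.05 s, during which the arm holds its last target. There are 200 camera calls.

TASK

Take the wooden stirring stick out through the open end of its stand and stir the nuts in the white dish with it until walnuts and chestnuts are mixed, so that the halves on both sides of the blue line each hold at least one walnut and at least one chestnut. Then hang the stirrer back in the stand, upright, with its collar lying on the prongs behind the lips, and let go. Keep every nut in the dish, touch the nuts only with the stirrer, and do not disturb the honey jar, the shaker or the spice jar beside the work.

Things in the scene. Friction and masses are not known exactly. Their poses are not given: they have to be found in the camera images.
- dish: round flat-bottomed white stoneware dish, fixed by its rubber foot, 184 mm across the rim, 52 mm high; upright 6 mm walls; flat floor, 77 mm radius, 8 mm up. Origin: centre of its underside; z up. A blue line crosses the floor's middle and climbs the wall along its x axis, so the halves are y > 0 and y < 0. A wall cabinet overhead (0.64 m up, x > 0.62) limits lifting
- stirrer: wooden stirring stick, 90 g, 176 mm long, hanging upright, thick end down. Origin: centre of its lower end; z up the handle. From the bottom: thick round end 28 mm across, 52 mm tall; round neck 10 mm thick up to 112 mm; black collar 30 mm across, 112 to 120 mm; square head 22 x 22 mm (faces along x and y), 120 to 176 mm: grip it firmly here (side loads can tilt it in the grip)
- stirrer_collar (a point): centre of the underside of the stirrer's collar, 112 mm above its lower end on the axis
- stirrer_head (a point): grip point in the square head on the stirrer's axis, 152 mm above its lower end
- stand: fixed stand: dark foot 125 x 90 mm, 12 thick; post at the back (front face at x = 19 mm, 146 high); two steel prongs 10 thick, tops at z = 138, between y = 8 and 22 mm each side: a 16 mm slot, open only at -x (faces the robot at yaw 0). Prongs flare from x = -50 and end at -71. A 4 mm high lip on each prong, x = -30 to -36. Origin: foot's underside, straight below the hanging place; z up
- stand_home (a point): centre of the hanging place between lips and post, level with the prongs' top (z = 138 mm); the neck hangs in the slot and the collar's underside rests here
- walnut_1: pale walnut in its shell, 38 x 32 x 32 mm, 16 g, its shell slightly faceted, loose in the dish, smooth; the four walnuts start in the half y > 0, leaving the ends of the blue line free; origin at its centre (it rolls, so its axes mean nothing)
- walnut_2: pale walnut in its shell, 38 x 32 x 32 mm, 16 g, its shell slightly faceted, loose in the dish, smooth; the four walnuts start in the half y > 0, leaving the ends of the blue line free; origin at its centre (it rolls, so its axes mean nothing)
- walnut_3: pale walnut in its shell, 38 x 32 x 32 mm, 16 g, its shell slightly faceted, loose in the dish, smooth; the four walnuts start in the half y > 0, leaving the ends of the blue line free; origin at its centre (it rolls, so its axes mean nothing)
- walnut_4: pale walnut in its shell, 38 x 32 x 32 mm, 16 g, its shell slightly faceted, loose in the dish, smooth; the four walnuts start in the half y > 0, leaving the ends of the blue line free; origin at its centre (it rolls, so its axes mean nothing)
- chestnut_1: dark brown chestnut, 34 mm across, 27 mm thick, 18 g, loose in the dish, smooth; the four chestnuts start in the half y < 0, leaving the ends of the blue line free; origin at its centre (it tumbles, so its axes mean nothing)
- chestnut_2: dark brown chestnut, 34 mm across, 27 mm thick, 18 g, loose in the dish, smooth; the four chestnuts start in the half y < 0, leaving the ends of the blue line free; origin at its centre (it tumbles, so its axes mean nothing)
- chestnut_3: dark brown chestnut, 34 mm across, 27 mm thick, 18 g, loose in the dish, smooth; the four chestnuts start in the half y < 0, leaving the ends of the blue line free; origin at its centre (it tumbles, so its axes mean nothing)
- chestnut_4: dark brown chestnut, 34 mm across, 27 mm thick, 18 g, loose in the dish, smooth; the four chestnuts start in the half y < 0, leaving the ends of the blue line free; origin at its centre (it tumbles, so its axes mean nothing)
- honey_jar: bystander: jar of honey with a dark lid, 65 mm across, 86 mm high; origin at the centre of its underside
- salt_shaker: bystander: glass shaker with a grey cap, 44 mm across, 90 mm high; origin at the centre of its underside
- spice_jar: bystander: spice jar with a red cap, 45 mm across, 106 mm high; origin at the centre of its underside

How it is judged:
By the outcome, as a careful person would: the job done as asked, in the order asked, and still so for the second after the job is handed in, with the robot touching nothing.
It also fails if it takes over 72 s, if anything falls off the work surface, if the arm or the gripper's body presses on something with over 40 N, if the wrist force passes 120 N, or if a joint passes its speed limit or range.

## Working session

There is one attempt and no reset: what is moved stays moved. The work goes in short steps, Python scripts to look and compute and a tool call to move; the robot and the scene stay as the last step left them, time stands still between calls to the robot, and variables do not carry over. Pictures are saved under pics/ and viewed, at most 13 in all, crops included, and the job is handed in when it is done.

```bash
ls; mkdir -p pics; python3 - <<'E'
from bench import r
import cv2,numpy as np
ims=[]
for n in("top","side"):
    im=r.capture(n);cv2.imwrite(f"pics/{n}0.png",im[:,:,::-1]);c=r.get_calibration(n);print(n,c)
o=r.get_obs();print(o)
print(r.grip_point_offset)
E
```

```text
bench.py
pics
top {'mtx': array([[416.41477551,   0.        , 254.67980209],
       [  0.        , 416.41477551, 190.1768569 ],
       [  0.        ,   0.        ,   1.        ]]), 'D': array([-0.09603327,  0.        ,  0.        ,  0.        ,  0.        ]), 'position': array([ 0.42367079, -0.06798798,  0.9928879 ]), 'rotation': array([ 0.10633169, -0.09658607, -1.59059977])}
side {'mtx': array([[395.07800627,   0.        , 256.02841401],
       [  0.        , 395.07800627, 194.57620797],
       [  0.        ,   0.        ,   1.        ]]), 'D': array([-0.01859352,  0.        ,  0.        ,  0.        ,  0.        ]), 'position': array([ 0.59999958, -0.8139473 ,  0.59913552]), 'rotation': array([1.009507  , 0.01457114, 0.07784689])}
{'time_s': 0.1, 'joint_pos': array([ 1.26647299,  0.41794417, -0.01028021,  1.61411648,  0.00470206,
        1.11070627, -0.05295227]), 'dq': array([-5.23476134e-04,  3.50942905e-04, -1.71036042e-05, -2.66455218e-03,
        3.88896934e-04,  7.84820035e-04, -2.58534766e-04]), 'joint_torque': array([ 8.27161348e-04, -8.65822649e+01,  6.79856949e-01, -4.35643244e+01,
        1.91391818e-02,  4.88010031e-03, -7.41377391e-06]), 'position': array([ 0.1622745 , -0.60323599,  0.23070323]), 'ee_rot': array([-3.11338400e+00, -4.11563210e-01,  3.90131614e-04]), 'ft_force': array([-0.48204571, -0.07169755,  0.16705469]), 'moment': array([ 0.0331718 ,  0.04425336, -0.05984649]), 'finger_force': 0.0, 'grip_width': 0.0853034760701425}
-0.0187
```
View pics/top0.png

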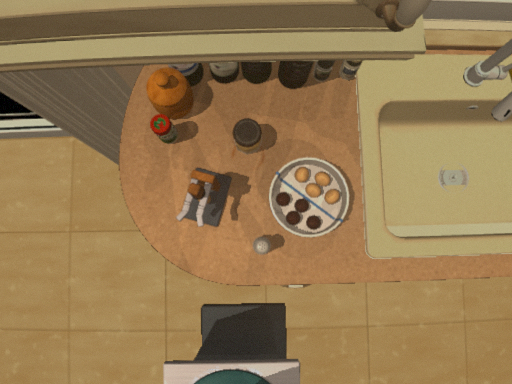

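View pics/side0.png

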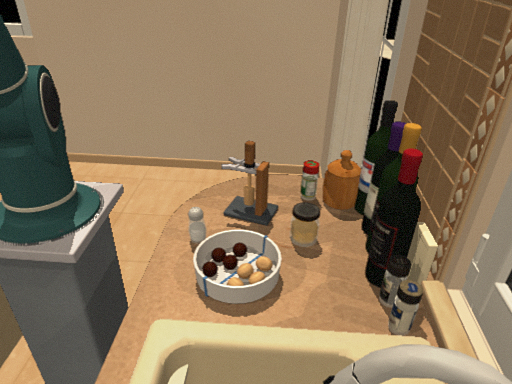

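The top view shows the stand at (203,195) with its slot opening downward in the picture (-x), the dish at (310,197), the shaker at (262,245), the honey jar at (247,133) and the spice jar at (163,128). The side view shows the stirrer head at (250,150) in front of the post, and the dish at (238,267).

```bash
cat > h.py <<'E'
import cv2,numpy as np
from scipy.spatial.transform import Rotation as R
from bench import r
def ray(c,px):
    c=r.get_calibration(c) if isinstance(c,str) else c
    u=cv2.undistortPoints(np.array([[px]],float),c["mtx"],c["D"])[0,0]
    d=R.from_rotvec(c["rotation"]).apply([u[0],-u[1],-1]);return c["position"],d/np.linalg.norm(d)
def onz(c,px,z):
    p,d=ray(c,px);return p+d*(z-p[2])/d[2]
def tri(*rays):
    A=0;b=0
    for p,d in rays:
        M=np.eye(3)-np.outer(d,d);A=A+M;b=b+M@p
    x=np.linalg.solve(A,b);return x,[round(1e3*np.linalg.norm(np.cross(x-p,d)),1) for p,d in rays]
def proj(c,X):
    c=r.get_calibration(c) if isinstance(c,str) else c
    q=R.from_rotvec(c["rotation"]).inv().apply(np.atleast_2d(X)-c["position"])*[1,-1,-1]
    return cv2.projectPoints(q,np.zeros(3),np.zeros(3),c["mtx"],c["D"])[0][:,0]
def body(v):  # world vector -> tool axes
    return R.from_rotvec(r.get_obs()["ee_rot"]).inv().apply(v)
E
python3 - <<'E'
import cv2,numpy as np
a=cv2.imread('pics/top0.png')[160:235,170:240];b=cv2.imread('pics/side0.png')[130:230,215:285]
a=cv2.resize(a,None,fx=5.6,fy=5.6,interpolation=cv2.INTER_CUBIC);b=cv2.resize(b,None,fx=5.6,fy=5.6,interpolation=cv2.INTER_CUBIC)
o=np.zeros((560,792,3),np.uint8);o[:a.shape[0],:a.shape[1]]=a;o[:b.shape[0],400:400+b.shape[1]]=b
cv2.imwrite('pics/crop.png',o)
from h import *
for n,p,z in[("stand",(203,190),.17),("dish",(310,197),.05),("shaker",(262,243),.09),("honey",(247,132),.086),("spice",(162,124),.106)]:print(n,onz("top",p,z))
# blue line & dish rim
im=cv2.imread('pics/top0.png');hsv=cv2.cvtColor(im,cv2.COLOR_BGR2HSV)
m=cv2.inRange(hsv,(100,80,60),(130,255,255));m[:150]=0;m[250:]=0;m[:,:262]=0;m[:,358:]=0
ys,xs=np.nonzero(m);P=np.array([onz("top",(x,y),.008)[:2] for x,y in zip(xs,ys)]);print(len(xs))
l=cv2.fitLine(P.astype(np.float32),cv2.DIST_HUBER,0,.01,.01).ravel();print(l)
E
```

```text
stand [0.53300396 0.0391531  0.17      ]
dish [ 0.52730595 -0.18924209  0.05      ]
shaker [ 0.42560141 -0.07694321  0.09      ]
honey [ 0.67302321 -0.04929983  0.086     ]
spice [0.69089611 0.13810516 0.106     ]
14
[ 0.6210055   0.78380626  0.53571284 -0.17824504]
```

View pics/crop.png

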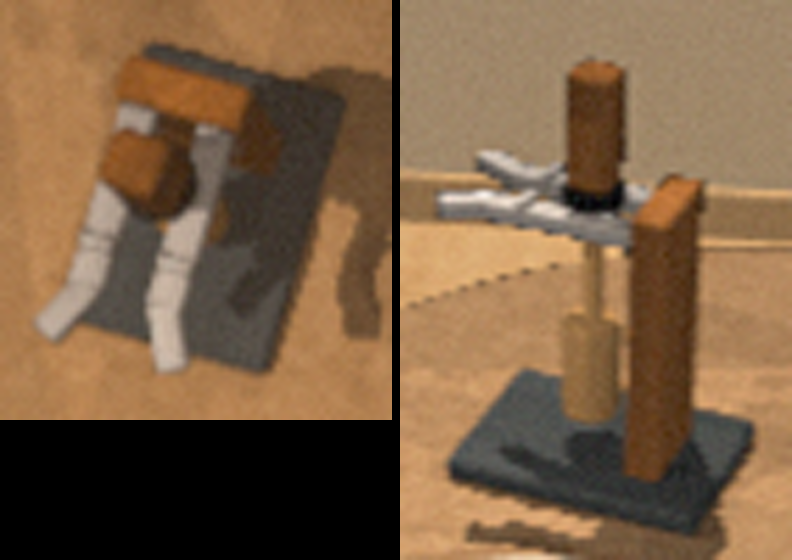

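The crop shows foot corners at (150,45), (345,100), (265,370) with the head top at (140,160) (top view). In the side view the head top is at (197,70) and the collar underside about (194,203).

```bash
python3 - <<'E'
from h import *
np.set_printoptions(precision=4,suppress=True)
T=lambda x,y:(170+x/5.6,160+y/5.6); S=lambda x,y:(215+(x-400)/5.6,130+y/5.6)
A,B,C=[onz("top",T(*p),.012) for p in((150,45),(345,100),(265,370))]
print(A,B,C,np.linalg.norm(A-B),np.linalg.norm(B-C)); e=B-C;print("yaw foot",np.degrees(np.arctan2(e[1],e[0])))
for t,s in[((140,157),(597,70))]:print(tri(ray("top",T(*t)),ray("side",S(*s))))
# lips of prongs, prong outer tips: top of right/left prong line
for p in((165,300),(165,285),(213,140),(93,240),(172,250),(50,325),(170,365)):print(p,onz("top",T(*p),.14))
print("post tops",[onz("top",T(*p),.146) for p in((120,90),(245,125),(255,90),(130,60))])
c=r.get_calibration("wrist");print(c["position"],c["rotation"],c["mtx"][0])
o=r.get_obs();Q=R.from_rotvec(o["ee_rot"]);print("cam in tool",Q.inv().apply(c["position"]-o["position"]));print((Q.inv()*R.from_rotvec(c["rotation"])).as_matrix());print(Q.as_matrix())
E
```

```text
[0.6075 0.0744 0.012 ] [ 0.5817 -0.0089  0.012 ] [0.4676 0.0265 0.012 ] 0.08722783982460519 0.1194350990339048
yaw foot -17.22881207298529
(array([0.5331, 0.0506, 0.2007]), [np.float64(0.0), np.float64(0.0)])
(165, 300) [0.4883 0.0507 0.14  ]
(165, 285) [0.4938 0.0506 0.14  ]
(213, 140) [0.5472 0.0325 0.14  ]
(93, 240) [0.511  0.0772 0.14  ]
(172, 250) [0.5067 0.048  0.14  ]
(50, 325) [0.4799 0.0932 0.14  ]
(170, 365) [0.4644 0.049  0.14  ]
post tops [array([0.5658, 0.0661, 0.146 ]), array([0.5516, 0.02  , 0.146 ]), array([0.5646, 0.0162, 0.146 ]), array([0.5769, 0.0624, 0.146 ])]
[ 0.2261 -0.5855  0.3739] [-0.2321  0.1756 -1.2992] [317.1321   0.     253.8709]
cam in tool [ 0.0663 -0.0007 -0.1432]
[[ 0.0005  0.9636  0.2674]
 [ 1.      0.0003 -0.0028]
 [-0.0027  0.2674 -0.9636]]
[[ 0.9657  0.2598 -0.0004]
 [ 0.2598 -0.9657  0.0011]
 [-0.0001 -0.0011 -1.    ]]
```

The manual's scale: shifts go in units of 5 mm and turns go in units of 0.25 rad. Converting my numbers, -0.1 m is -20, -0.38 m is -76, 0.563 rad is 2.252.

Request:
move_tool(offsets=[[[8,-9,-6],[0,0,0.6],0.085],[[16,-18,-10],[0,0,1.2],0.085],[[24,-28,-16],[0,0,1.6],0.085],[[32,-38,-20],[0,0,2],0.085],[[40,-46,-20],[0,0,2.252],0.085],[[48,-56,-20],[0,0,2.252],0.085],[[58,-66,-20],[0,0,2.252],0.085],[[66,-76,-20],[0,0,2.252],0.085]])

```text
time_s: 1.1
position: [0.3732, -0.1694, 0.3313]
ee_rot: [3.106, -0.47, 0.0]
ft_force: [1.6, -0.1, 0.5]
grip_width: 0.0851
finger_force: 0.0
```

```bash
python3 - <<'E'
from h import *
o=r.get_obs();print(o["joint_pos"].round(2),body(np.array([.49,.064,.33])-o["position"]).round(4),R.from_rotvec(o["ee_rot"]).as_matrix().round(3))
E
```

```text
[ 0.7  -0.07 -0.33  1.96 -0.02  1.24 -1.49] [ 0.0425 -0.2575  0.0013] [[ 0.955 -0.296  0.   ]
 [-0.296 -0.955 -0.   ]
 [ 0.     0.    -1.   ]]
```

Scaled: -0.257 m is -51.4, -0.24 m is -48.

Request:
move_tool(offsets=[[[2,-12,0],[0,0,0],0.085],[[4,-24,0],[0,0,0],0.085],[[6,-36,0],[0,0,0],0.085],[[8.4,-48,0],[0,0,0],0.085],[[8.4,-51.4,0],[0,0,0],0.085],[[8.4,-51.4,0],[0,0,0],0.085],[[8.4,-51.4,0],[0,0,0],0.085]])

```text
time_s: 1.98
position: [0.4886, 0.0607, 0.3311]
ee_rot: [3.106, -0.471, -0.001]
ft_force: [0.9, -0.3, 0.1]
grip_width: 0.0849
finger_force: 0.0
```

```bash
python3 - <<'E'
from h import *
c=r.get_calibration("wrist");im=r.capture("wrist");cv2.imwrite("pics/w1.png",im[:,:,::-1]);np.save("w1.npy",np.r_[c["position"],c["rotation"]]);print(c["position"],r.get_obs()["position"])
E
```

```text
[0.55178215 0.04098117 0.47426443] [0.48865114 0.06056048 0.33123129]
```

View pics/w1.png

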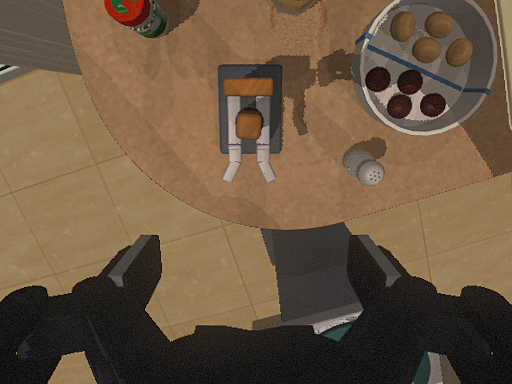

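The wrist view shows the stand almost aligned with the picture: head top at (250,122), post at (248,87), lips near row 147, dish at upper right. Enlarging the stand for precise pixels.

```bash
python3 - <<'E'
import cv2
a=cv2.imread('pics/w1.png')[60:190,210:295];cv2.imwrite('pics/w1c.png',cv2.resize(a,None,fx=4.5,fy=4.5,interpolation=cv2.INTER_CUBIC))
E
```

```text
(no output)
```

View pics/w1c.png

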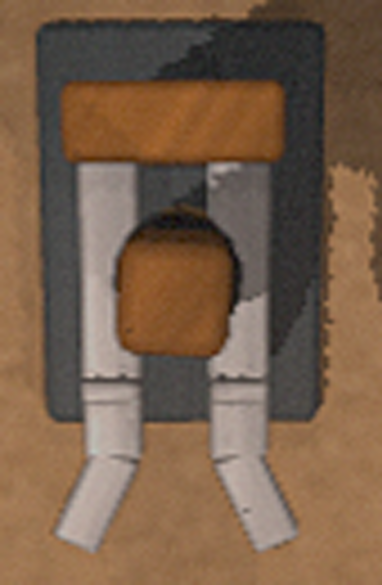

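The crop shows the head's top face centred at (174,297), the slot's middle from (172.5,163) at the post to (175.5,385) at the lips, and the lips' back edge at row 380.

```bash
python3 - <<'E'
from h import *
np.set_printoptions(precision=4,suppress=True)
w=np.load("w1.npy");c=dict(r.get_calibration("wrist"),position=w[:3],rotation=w[3:])
W=lambda x,y:(210-.39+x/4.5,60-.39+y/4.5)
T=lambda x,y:(170-.4+x/5.6,160-.4+y/5.6); S=lambda x,y:(215-.4+(x-400)/5.6,130-.4+y/5.6)
h,e=tri(ray(c,W(174,297)),ray("top",T(140,157)),ray("side",S(597,70)));print("headtop",h,e)
a=onz(c,W(172.5,163),.138);b=onz(c,W(175.5,385),.14);d=a-b
yaw=np.arctan2(d[1],d[0]);print("slot",a,b,np.degrees(yaw))
u=np.array([np.cos(yaw),np.sin(yaw),0]);n=np.array([-u[1],u[0],0])
for nm,p,z in[("postfrontL",(64,162),.146),("postfrontR",(281,162),.146),("lipbackL",(110,379),.142),("lipbackR",(240,379),.142),("footFL",(48,420),.012),("footFR",(318,420),.012),("footBL",(40,22),.012),("footBR",(323,22),.012),("slot far",(172.5,163),.138),("slot near",(175.5,385),.14),("head",(174,297),.202)]:
    q=onz(c,W(*p),z);print(nm,q,"along,across rel head",1e3*(q-h)@u,1e3*(q-h)@n)
# post height: triangulate back corners wrist vs top
print(tri(ray(c,W(64,84)),ray("top",T(127,58))),tri(ray(c,W(281,84)),ray("top",T(252,92))))
# collar underside z: side view
print("collar z check", proj("side",[[h[0],h[1],z] for z in(.138,.146)]))
# prong tips
print(tri(ray(c,W(75,545)),ray("top",T(50,332))),tri(ray(c,W(280,545)),ray("top",T(172,367))))
o=r.get_obs();print(o["position"])
E
```

```text
headtop [0.5324 0.0513 0.2017] [np.float64(1.0), np.float64(1.3), np.float64(0.5)]
slot [0.5556 0.0452 0.138 ] [0.5072 0.0596 0.14  ] -16.654572106278856
postfrontL [0.5629 0.068  0.146 ] along,across rel head 24.435935024674293 24.813655875732238
postfrontR [0.5486 0.022  0.146 ] along,across rel head 23.92436431353035 -23.430906637141607
lipbackL [0.5134 0.0737 0.142 ] along,across rel head -24.68065855167523 16.047232305021257
lipbackR [0.5044 0.0447 0.142 ] along,across rel head -25.004245530261198 -14.28368509536547
footFL [0.4916 0.1101 0.012 ] along,across rel head -55.95884104399444 44.641020596368335
footFR [0.4654 0.0257 0.012 ] along,across rel head -56.8973679131368 -43.67954642644723
footBL [0.6093 0.0729 0.012 ] along,across rel head 67.45634201275571 42.744382577849194
footBR [ 0.5836 -0.01    0.012 ] along,across rel head 66.5642608099334 -44.001171113057715
slot far [0.5556 0.0452 0.138 ] along,across rel head 23.993842226839636 0.8156734538254365
slot near [0.5072 0.0596 0.14  ] along,across rel head -26.541924782664537 0.8156734538254375
head [0.5315 0.0515 0.202 ] along,across rel head -0.9674022751804108 -0.08544276299544015
(array([0.5777, 0.0628, 0.153 ]), [np.float64(0.7), np.float64(0.7)]) (array([0.5643, 0.0176, 0.1496]), [np.float64(0.2), np.float64(0.2)])
collar z check [[249.5263 165.5087]
 [249.5753 162.6419]]
(array([0.478 , 0.0938, 0.1426]), [np.float64(0.3), np.float64(0.3)]) (array([0.4643, 0.0476, 0.1471]), [np.float64(0.6), np.float64(0.6)])
[0.4887 0.0606 0.3312]
```

Scaled: 0.173 m is 34.6, 0.0445 m is 8.9.

Request:
move_tool(offsets=[[[8.9,-0.8,4],[0,0,0],0.085],[[8.9,-0.8,14],[0,0,0],0.085],[[8.9,-0.8,24],[0,0,0],0.085],[[8.9,-0.8,30],[0,0,0],0.085],[[8.9,-0.8,34.6],[0,0,0],0.085],[[8.9,-0.8,34.6],[0,0,0],0.085]])

```text
time_s: 2.78
position: [0.5317, 0.0513, 0.1573]
ee_rot: [3.105, -0.472, -0.004]
ft_force: [0.4, -0.0, 1.2]
grip_width: 0.0847
finger_force: 0.0
```

```bash
python3 -c "
from h import *
print(body(np.array([.5324,.0513,.158])-r.get_obs()['position']).round(4), r.get_obs()['joint_pos'].round(2))"
```

```text
[ 0.0007 -0.0003 -0.0007] [ 0.32  0.4  -0.58  1.89  0.27  0.93 -2.26]
```

Request:
move_tool(offsets=[[[0,0,0],[0,0,0],0.05],[[0,0,0],[0,0,0],0.03],[[0,0,0],[0,0,0],0.01],[[0,0,0],[0,0,0],0.01],[[0,0,0],[0,0,0],0.01],[[0,0,0],[0,0,0],0.01]], squeeze=110)

```text
time_s: 3.52
position: [0.5328, 0.0523, 0.1589]
ee_rot: [3.106, -0.47, 0.001]
ft_force: [-2.3, -1.3, 8.0]
grip_width: 0.0209
finger_force: 107.1
```

Scaled: -0.12 m is -24, -0.09 m is -18.

Request:
move_tool(offsets=[[[0,0,-1],[0,0,0],0.01],[[0,0,-2.4],[0,0,0],0.01],[[0,0,-2.4],[0,0,0],0.01],[[-4,0,-2.8],[0,0,0],0.01],[[-10,0,-2.8],[0,0,0],0.01],[[-18,0,-2.8],[0,0,0],0.01],[[-24,0,-2.8],[0,0,0],0.01],[[-24,0,-2.8],[0,0,0],0.01]])

```text
time_s: 4.53
position: [0.4165, 0.0881, 0.1724]
ee_rot: [3.106, -0.468, 0.0]
ft_force: [0.8, 0.3, 0.1]
grip_width: 0.0212
finger_force: 107.5
```

```bash
python3 - <<'E'
from h import *
o=r.get_obs();np.set_printoptions(precision=4,suppress=True);print(o["joint_pos"])
for n in("top","side"):cv2.imwrite(f"pics/{n}1.png",r.capture(n)[:,:,::-1])
g=o["position"]+np.array([0,0,.0187])
print(g, proj("side",[g-[0,0,.152],g+[0,0,.024]]))
E
```

```text
[ 0.3332  0.183  -0.6671  2.1257  0.1483  0.8772 -2.2906]
[0.4165 0.0881 0.1911] [[207.5019 189.1267]
 [204.5686 128.3552]]
```

```bash
cat > nuts.py <<'E'
from h import *
def rim(im,cam,box):
    x0,y0,x1,y1=box;hsv=cv2.cvtColor(im,cv2.COLOR_BGR2HSV);m=cv2.inRange(hsv,(0,0,130),(180,60,255));k=np.zeros_like(m);k[y0:y1,x0:x1]=m[y0:y1,x0:x1]
    k=cv2.morphologyEx(k,cv2.MORPH_CLOSE,np.ones((5,5)))
    ct=max(cv2.findContours(k,cv2.RETR_EXTERNAL,cv2.CHAIN_APPROX_NONE)[0],key=cv2.contourArea)[:,0]
    P=np.array([onz(cam,p,.052)[:2] for p in cv2.convexHull(ct)[:,0]])
    A=np.c_[2*P,np.ones(len(P))];s=np.linalg.lstsq(A,(P**2).sum(1),rcond=None)[0];return s[:2],np.sqrt(s[2]+s[:2]@s[:2])
def nuts(im,cam,C,yaw):
    hsv=cv2.cvtColor(im,cv2.COLOR_BGR2HSV)
    m2=np.zeros(im.shape[:2],np.uint8);t=np.linspace(0,2*np.pi,60)
    cv2.fillPoly(m2,[proj(cam,np.c_[C[0]+.082*np.cos(t),C[1]+.082*np.sin(t),0*t+.02]).astype(np.int32)],255)
    out=[]
    for nm,lo,hi in(("W",(8,60,100),(25,255,255)),("C",(0,40,10),(180,255,88))):
        m=cv2.morphologyEx(cv2.inRange(hsv,lo,hi)&m2,cv2.MORPH_OPEN,np.ones((3,3)))
        n,_,st,ce=cv2.connectedComponentsWithStats(m)
        for i in range(1,n):
            if st[i,4]>25:
                q=onz(cam,ce[i],.023)[:2]-C;c,s=np.cos(yaw),np.sin(yaw)
                out.append((nm,int(st[i,4]),ce[i].round(0),(1e3*np.array([c*q[0]+s*q[1],-s*q[0]+c*q[1]])).round(0)))
    return out
E
python3 - <<'E'
from nuts import *
np.set_printoptions(precision=4,suppress=True)
w=np.load("w1.npy");cw=dict(r.get_calibration("wrist"),position=w[:3],rotation=w[3:])
t=cv2.imread("pics/top0.png");v=cv2.imread("pics/w1.png")
print(rim(t,"top",(262,150,358,242)),rim(v,cw,(350,0,500,140)))
# blue line ends on wall top and floor, wrist
hsv=cv2.cvtColor(v,cv2.COLOR_BGR2HSV);m=cv2.inRange(hsv,(98,90,50),(130,255,255));m[:,:350]=0;m[:,500:]=0;m[140:]=0
ys,xs=np.nonzero(m);k=(xs>372)&(xs<465);P=np.array([onz(cw,(a,b),.008)[:2] for a,b in zip(xs[k],ys[k])])
l=cv2.fitLine(P.astype(np.float32),cv2.DIST_HUBER,0,.01,.01).ravel();print(len(P),l,np.degrees(np.arctan2(l[1],l[0])))
C=(rim(t,"top",(262,150,358,242))[0]);yaw=np.arctan2(l[1],l[0])
print("centre to line mm",1e3*((C-l[2:])@[-l[1],l[0]]))
for n in nuts(t,"top",C,yaw)+nuts(v,cw,C,yaw):print(*n)
E
```

```text
(array([ 0.5284, -0.1859]), np.float64(0.09041995599507126)) (array([ 0.5265, -0.1874]), np.float64(0.08984154149158852))
359 [ 0.6219  0.7831  0.5251 -0.1929] 51.54357
centre to line mm 1.7533439450297934
W 1564 [316. 185.] [  1. -38.]
W 923 [297. 214.] [-3. 44.]
W 86 [294. 197.] [26. 17.]
C 146 [283. 199.] [45. 36.]
C 298 [297. 211.] [-0. 40.]
C 141 [313. 222.] [-45.  37.]
W 308 [407.  25.] [ 36. -42.]
W 283 [444.  22.] [ -9. -66.]
W 276 [431.  47.] [ -7. -30.]
W 244 [464.  51.] [-54. -44.]
C 209 [395.  26.] [ 50. -34.]
C 143 [429.  27.] [  7. -52.]
C 105 [416.  52.] [  9. -16.]
C 1435 [407.  85.] [ 0. 28.]
C 116 [449.  58.] [-38. -28.]
C 509 [378.  79.] [42. 36.]
C 484 [432. 104.] [-46.  37.]
```

Request:
move_tool(offsets=[[[0,2,-10],[0,0,0],0.01],[[3.6,6,-17],[0,0,0],0.01],[[10,17,-17],[0,0,0],0.01],[[18,22.4,-17],[0,0,0],0.01],[[28,27.6,-17],[0,0,0],0.01],[[36,32,-17],[0,0,0],0.01],[[41.6,35.1,-17],[0,0,0],0.01],[[41.6,35.1,-17],[0,0,0],0.01]])

```text
time_s: 5.62
position: [0.5659, -0.1438, 0.2561]
ee_rot: [-3.105, 0.475, 0.002]
ft_force: [-0.4, 0.6, -1.5]
grip_width: 0.0211
finger_force: 108.0
```

```bash
python3 - <<'E'
from h import *
o=r.get_obs();print(o["joint_pos"].round(2),body(np.array([.5636,-.1413,.145])-o["position"]).round(4))
cv2.imwrite("pics/side2.png",np.hstack([r.capture("side")[100:330,150:320],r.capture("wrist")[:230]])[:,:,::-1])
E
```

```text
[ 0.58  0.36 -0.48  1.68  0.18  1.15 -1.83] [-0.0028 -0.0017  0.1111]
```

View pics/side2.png

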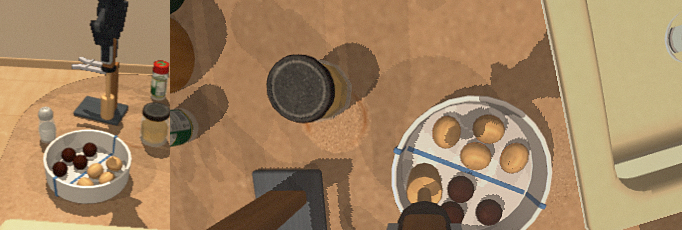

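Crop of side (left) and wrist (right): the stick hangs straight; walnuts at wrist (276,130),(318,127),(307,155),(345,156); chestnuts (290,188),(319,212),(282,213), fourth hidden behind the gripper. I check the insertion point against those.

```bash
python3 - <<'E'
from nuts import *
np.set_printoptions(precision=4,suppress=True)
C=np.array([.5275,-.1867]);a=np.radians(51.5+180);ux=np.array([np.cos(a),np.sin(a)]);uy=np.array([-ux[1],ux[0]])
f=lambda q:(1e3*np.array([(q[:2]-C)@ux,(q[:2]-C)@uy])).round(0)
for p in((276,130),(318,127),(307,155),(345,156),(290,188),(319,212),(282,213)):print(p,f(onz("wrist",p,.022)))
w=np.load("w1.npy");cw=dict(r.get_calibration("wrist"),position=w[:3],rotation=w[3:])
for p in((403,26),(440,24),(427,49),(460,52),(378,79),(410,82),(399,106),(433,104)):print("w1",f(onz(cw,p,.022)))
print("rim w2",rim(cv2.cvtColor(r.capture("wrist"),cv2.COLOR_RGB2BGR),"wrist",(215,90,385,225)))
o=r.get_obs();b=o["position"]-[0,0,.1329];print("bottom",b,f(b),proj("side",[b]))
E
```

```text
(276, 130) [-44.  39.]
(318, 127) [ 1. 60.]
(307, 155) [ 2. 25.]
(345, 156) [46. 40.]
(290, 188) [ -1. -21.]
(319, 212) [ 46. -37.]
(282, 213) [  3. -55.]
w1 [-41.  39.]
w1 [ 5. 62.]
w1 [ 3. 26.]
w1 [48. 41.]
w1 [-43. -35.]
w1 [  1. -22.]
w1 [  1. -57.]
w1 [ 46. -36.]
rim w2 (array([ 0.5302, -0.1891]), np.float64(0.08953253909672657))
bottom [ 0.5647 -0.1411  0.1241] [-59.   1.] [[256.9303 215.4336]]
```

Scaled: 0.111 m is 22.2, 0.105 m is 21.

Request:
move_tool(offsets=[[[-0.6,0.2,8],[0,0,0],0.01],[[-0.6,0.2,14],[0,0,0],0.01],[[-0.6,0.2,18],[0,0,0],0.01],[[-0.6,0.2,21],[0,0,0],0.01],[[-0.6,0.2,22.2],[0,0,0],0.01],[[-0.6,0.2,22.2],[0,0,0],0.01]], squeeze=115)

```text
time_s: 6.52
position: [0.5617, -0.1413, 0.1465]
ee_rot: [-3.106, 0.47, -0.0]
ft_force: [0.1, 0.3, -1.5]
grip_width: 0.0209
finger_force: 112.2
```

```bash
python3 - <<'E'
from h import *
o=r.get_obs();C=np.array([.5275,-.1867]);a=np.radians(231.5);ux=np.array([np.cos(a),np.sin(a)]);uy=np.array([-ux[1],ux[0]])
p=o["position"];print((p[:2]-C)@ux,(p[:2]-C)@uy,p[2]-.1329)
T=R.from_rotvec(o["ee_rot"]).inv()
for th in range(165,-61,-15):
    t=np.radians(th);q=C+.050*(np.cos(t)*ux+np.sin(t)*uy);print(th,T.apply([*(q-p[:2]),0]).round(3)[:2])
E
```

```text
-0.05681242732911196 -0.0015515729657007659 0.01357157739377221
165 [0.01  0.013]
150 [0.02  0.022]
135 [0.027 0.033]
120 [0.03  0.046]
105 [0.03  0.059]
90 [0.027 0.072]
75 [0.021 0.083]
60 [0.012 0.093]
45 [0.001 0.099]
30 [-0.012  0.103]
15 [-0.025  0.103]
0 [-0.037  0.1  ]
-15 [-0.049  0.094]
-30 [-0.058  0.085]
-45 [-0.065  0.074]
-60 [-0.069  0.061]
```

Request:
move_tool(offsets=[[[2,2.6,0],[0,0,0],0.01],[[4,4.4,0],[0,0,0],0.01],[[5.4,6.6,0],[0,0,0],0.01],[[6,9.2,0],[0,0,0],0.01],[[6,11.8,0],[0,0,0],0.01],[[5.4,14.4,0],[0,0,0],0.01],[[4.2,16.6,0],[0,0,0],0.01],[[2.4,18.6,0],[0,0,0],0.01]])

```text
time_s: 7.52
position: [0.5449, -0.234, 0.1463]
ee_rot: [-3.106, 0.47, -0.0]
ft_force: [0.6, 1.4, -1.1]
grip_width: 0.0209
finger_force: 112.7
```

Request:
move_tool(offsets=[[[-2.2,1.2,0],[0,0,0],0.01],[[-4.8,2,0],[0,0,0],0.01],[[-7.4,2,0],[0,0,0],0.01],[[-9.8,1.4,0],[0,0,0],0.01],[[-12.2,0.2,0],[0,0,0],0.01],[[-14,-1.6,0],[0,0,0],0.01],[[-14,-1.6,0],[0,0,0],0.01]])

```text
time_s: 8.4
position: [0.4806, -0.2043, 0.1463]
ee_rot: [-3.106, 0.468, 0.001]
ft_force: [-1.3, -0.5, -0.9]
grip_width: 0.021
finger_force: 112.9
```

```bash
python3 - <<'E'
from h import *
for n in("top","side"):cv2.imwrite(f"pics/{n}3.png",r.capture(n)[:,:,::-1])
a=cv2.imread("pics/top3.png")[150:245,262:362];b=cv2.imread("pics/side3.png")[170:310,170:300]
cv2.imwrite("pics/m3.png",np.hstack([cv2.resize(a,(400,380)),cv2.resize(b,(353,380))]))
E
```

```text
(no output)
```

View pics/m3.png

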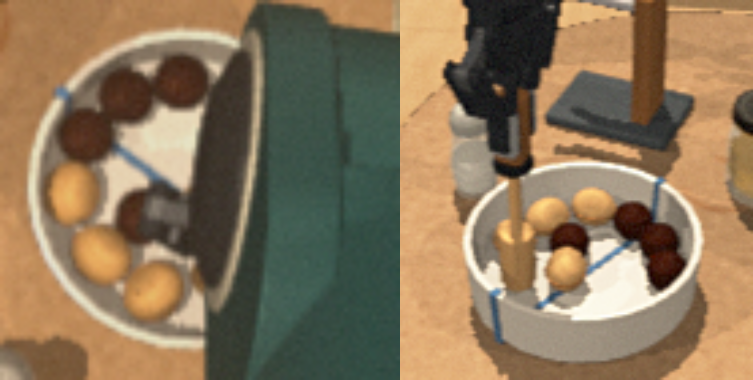

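Nuts have rotated round: three chestnuts along the y>0 wall (right in the side half), walnuts at crop (547,215),(592,205),(567,268), chestnut (568,238), stick at (515,255).

```bash
python3 - <<'E'
from h import *
C=np.array([.5275,-.1867]);a=np.radians(231.5);ux=np.array([np.cos(a),np.sin(a)]);uy=np.array([-ux[1],ux[0]])
f=lambda q:(1e3*np.array([(q[:2]-C)@ux,(q[:2]-C)@uy])).round(0)
for n,p in zip("WWWCCCC",[(547,215),(592,205),(567,268),(568,240),(633,220),(660,240),(665,268)]):print("side",n,f(onz("side",(170+(p[0]-400)/2.714,170+p[1]/2.714),.024)))
for n,p in zip("WWWCCCC",[(73,192),(101,254),(152,290),(137,215),(87,134),(127,95),(182,80)]):print("top",n,f(onz("top",(262+p[0]/4,150+p[1]/4),.024)))
o=r.get_obs();print("stick",f(o["position"]))
E
```

```text
side W [-17. -57.]
side W [-52. -40.]
side W [16. -0.]
side C [ -8. -23.]
side C [-62.  -2.]
side C [-59.  30.]
side C [-37.  54.]
top W [-51. -38.]
top W [-16. -58.]
top W [ 20. -56.]
top C [-13. -27.]
top C [-65.  -6.]
top C [-60.  27.]
top C [-40.  54.]
stick [ 43. -25.]
```

Scaled: 0.051 m is 10.2, -0.021 m is -4.2.

Request:
move_tool(offsets=[[[2,-0.8,0],[0,0,0],0.01],[[4,-1.6,0],[0,0,0],0.01],[[6,-2.4,0],[0,0,0],0.01],[[8.2,-3.4,0],[0,0,0],0.01],[[10.2,-4.2,0],[0,0,0],0.01],[[9,-3.8,0],[0,0,0],0.01],[[7.2,-3,0],[0,0,0],0.01],[[7.2,-3,0],[0,0,0],0.01]])

```text
time_s: 9.5
position: [0.5187, -0.2023, 0.1464]
ee_rot: [3.106, -0.471, -0.001]
ft_force: [0.4, -0.3, -0.9]
grip_width: 0.0204
finger_force: 112.9
```

```bash
python3 - <<'E'
from h import *
for n in("top","side"):cv2.imwrite(f"pics/{n}4.png",r.capture(n)[:,:,::-1])
a=cv2.imread("pics/top4.png")[150:245,262:362];b=cv2.imread("pics/side4.png")[170:310,170:300]
cv2.imwrite("pics/m4.png",np.hstack([cv2.resize(a,(400,380)),cv2.resize(b,(353,380))]))
E
```

```text
(no output)
```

View pics/m4.png

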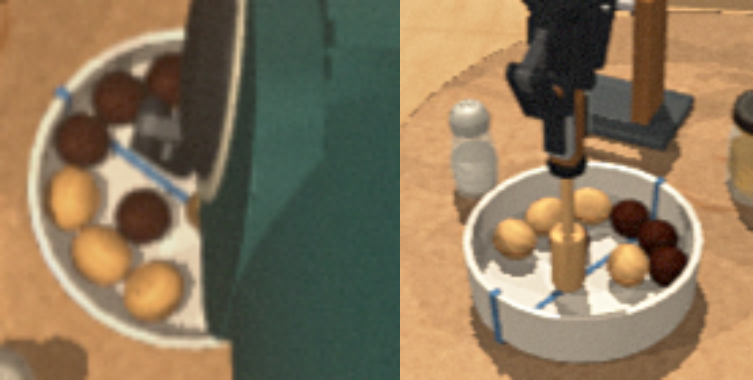

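The walnut at (628,265) now lies in y>0 with two chestnuts, and three walnuts and a chestnut (142,215 in the top half) lie in y<0. It is mixed, so I lift out and carry back.

Request:
move_tool(offsets=[[[0,0,-4],[0,0,0],0.01],[[0,0,-12],[0,0,0],0.01],[[0,0,-22],[0,0,0],0.01],[[-8,-9.4,-22],[0,0,0],0.01],[[-16,-18.8,-22],[0,0,0],0.01],[[-24,-28,-22],[0,0,0],0.01],[[-30,-38,-22],[0,0,0],0.01],[[-36.7,-48,-22],[0,0,0],0.01]])

```text
time_s: 10.6
position: [0.4149, 0.0834, 0.2566]
ee_rot: [3.106, -0.47, 0.002]
ft_force: [1.2, 0.0, -1.3]
grip_width: 0.0205
finger_force: 112.9
```

```bash
python3 - <<'E'
from h import *
o=r.get_obs();print(o["joint_pos"].round(2),body(np.array([.4165,.0881,.1724])-o["position"]).round(4))
E
```

```text
[ 0.43  0.05 -0.72  2.03  0.04  1.07 -2.17] [ 0.     -0.005   0.0842]
```

Scaled: 0.084 m is 16.8, 0.08 m is 16.

Request:
move_tool(offsets=[[[0,-0.8,8],[0,0,0],0.01],[[0,-0.8,16],[0,0,0],0.01],[[0,-0.8,16.8],[0,0,0],0.01],[[0,-0.8,16.8],[0,0,0],0.01],[[0,-0.8,16.8],[0,0,0],0.01]])

```text
time_s: 11.22
position: [0.4175, 0.0856, 0.1736]
ee_rot: [-3.106, 0.47, -0.003]
ft_force: [0.6, 0.0, -0.4]
grip_width: 0.021
finger_force: 112.9
```

```bash
python3 - <<'E'
from h import *
o=r.get_obs();print(o["position"])
for n in("top","side","wrist"):cv2.imwrite(f"pics/{n}5.png",r.capture(n)[:,:,::-1])
a=cv2.imread("pics/top5.png")[150:245,262:362];b=cv2.imread("pics/side5.png")[100:220,170:290]
cv2.imwrite("pics/m5.png",np.hstack([cv2.resize(a,(240,228)),cv2.resize(b,(560,560),interpolation=cv2.INTER_CUBIC)[:228*0+560]]) if 0 else np.hstack([cv2.copyMakeBorder(cv2.resize(a,(240,228)),0,332,0,0,0),cv2.resize(b,(560,560),interpolation=cv2.INTER_CUBIC)]))
p=o["position"];print(((proj("side",[[p[0],p[1],p[2]-.1329+h] for h in(0,.052,.112)])-[170,100])*560/120+[240,0]).round(0))
E
```

```text
[0.41753157 0.08558933 0.17363151]
[[416. 416.]
 [412. 337.]
 [407. 241.]]
```

View pics/m5.png

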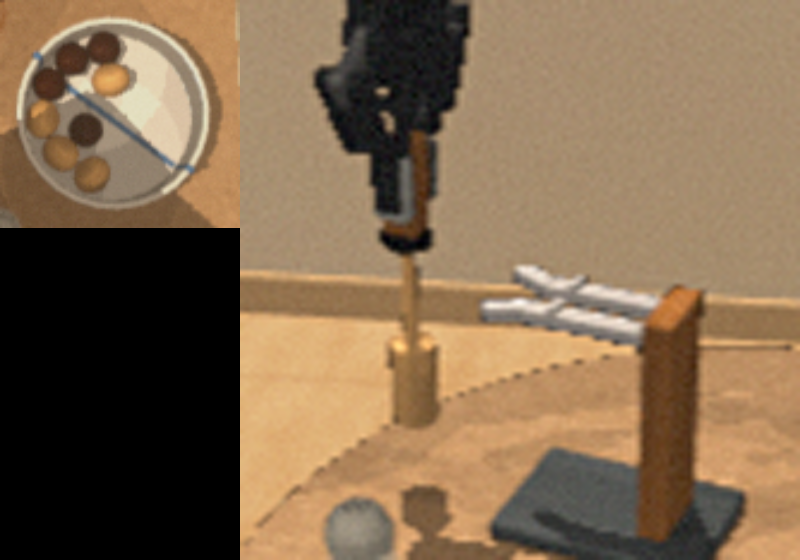

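No tilt: the stick's bottom is at (415,420), as predicted, and the small top crop shows the nuts well mixed. Insert.

Scaled: 0.122 m is 24.4, 0.11 m is 22.

Request:
move_tool(offsets=[[[3,-0.4,0],[0,0,0],0.01],[[6,-0.4,0],[0,0,0],0.01],[[10,-0.4,0],[0,0,0],0.01],[[14,-0.4,0],[0,0,0],0.01],[[18,-0.4,0],[0,0,0],0.01],[[22,-0.4,0],[0,0,0],0.01],[[24.4,-0.4,0],[0,0,0],0.01],[[24.4,-0.4,0],[0,0,0],0.01]])

```text
time_s: 12.38
position: [0.5343, 0.0512, 0.1719]
ee_rot: [-3.106, 0.471, 0.001]
ft_force: [-0.5, -0.5, -0.5]
grip_width: 0.0207
finger_force: 112.9
```

```bash
python3 - <<'E'
from h import *
o=r.get_obs();print(body(np.array([.535,.0512,.1595])-o["position"]).round(4),o["ft_force"].round(1))
for n in("top","side"):cv2.imwrite(f"pics/{n}6.png",r.capture(n)[:,:,::-1])
E
```

```text
[ 0.0007 -0.0002  0.0124] [-0.5 -0.5 -0.5]
```

The manual's scale: shifts go in units of 5 mm and turns go in units of 0.25 rad. Converting my numbers, 0.013 m is 2.6, 0.012 m is 2.4.

Request:
move_tool(offsets=[[[0,0,0.8],[0,0,0],0.01],[[0,0,1.6],[0,0,0],0.01],[[0,0,2.2],[0,0,0],0.01],[[0,0,2.4],[0,0,0],0.01],[[0,0,2.6],[0,0,0],0.01],[[0,0,2.6],[0,0,0],0.01]])

```text
time_s: 13.22
position: [0.5338, 0.0514, 0.1593]
ee_rot: [-3.106, 0.47, 0.0]
ft_force: [-0.4, -0.1, -1.3]
grip_width: 0.0205
finger_force: 112.9
```

```bash
python3 - <<'E'
from h import *
o=r.get_obs();print(o["ft_force"].round(1),o["moment"].round(2))
a=r.capture("side")[120:220,210:290,::-1];cv2.imwrite("pics/s7.png",cv2.resize(a,None,fx=5.6,fy=5.6,interpolation=cv2.INTER_CUBIC))
E
```

```text
[-0.4 -0.1 -1.3] [0.   0.02 0.02]
```

View pics/s7.png

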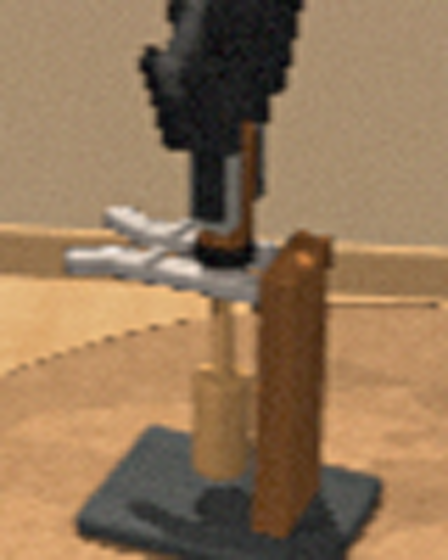

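The collar at (224,258) sits between the lips (150,260) and the post (290,260); no contact load yet. I lower a millimetre at a time.

Scaled: 0.001 m is 0.2, 0.0005 m is 0.1.

Request:
move_tool(offsets=[[[0,0,0.1],[0,0,0],0.01],[[0,0,0.2],[0,0,0],0.01],[[0,0,0.2],[0,0,0],0.01]], only="pos|force")

```text
position: [0.534, 0.0514, 0.159]
ft_force: [-4.4, -1.4, 11.9]
finger_force: 115.0
```

Request:
move_tool(offsets=[[[0,0,0.1],[0,0,0],0.01],[[0,0,0.2],[0,0,0],0.01],[[0,0,0.2],[0,0,0],0.01]], only="pos|force")

```text
position: [0.5342, 0.0515, 0.1589]
ft_force: [-12.7, -3.2, 30.0]
finger_force: 117.3
```

Scaled: -0.0016 m is -0.32, -0.001 m is -0.2.

Request:
move_tool(offsets=[[[0,0,-0.2],[0,0,0],0.01],[[0,0,-0.32],[0,0,0],0.01],[[0,0,-0.32],[0,0,0],0.018],[[0,0,-0.32],[0,0,0],0.024],[[0,0,-0.32],[0,0,0],0.03],[[0,0,-0.32],[0,0,0],0.045],[[0,0,-0.32],[0,0,0],0.06],[[0,0,-0.32],[0,0,0],0.075]], squeeze=20)

```text
time_s: 15.02
position: [0.5338, 0.0514, 0.1589]
ee_rot: [-3.106, 0.47, 0.0]
ft_force: [-0.8, -0.4, 0.4]
grip_width: 0.074
finger_force: 0.0
```

Request:
move_tool(offsets=[[[0,0,0],[0,0,0],0.08],[[0,0,0],[0,0,0],0.08],[[0,0,-4],[0,0,0],0.08],[[0,0,-10],[0,0,0],0.08],[[0,0,-18],[0,0,0],0.08],[[-8,0,-28],[0,0,0],0.08],[[-8,0,-34],[0,0,0],0.08],[[-8,0,-34],[0,0,0],0.08]])

```text
time_s: 16.02
position: [0.4963, 0.0635, 0.3311]
ee_rot: [3.106, -0.47, 0.006]
ft_force: [-0.6, -0.0, -0.2]
grip_width: 0.0802
finger_force: 0.0
```

```bash
python3 - <<'E'
from h import *
ims={n:r.capture(n)[:,:,::-1] for n in("wrist","side","top")}
for n in ims:cv2.imwrite(f"pics/{n}8.png",ims[n])
z=lambda a:cv2.resize(a,(390,390),interpolation=cv2.INTER_CUBIC)
cv2.imwrite("pics/m8.png",np.hstack([z(ims["wrist"][60:190,185:315]),z(ims["side"][130:300,180:350])]))
E
```

```text
(no output)
```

View pics/m8.png

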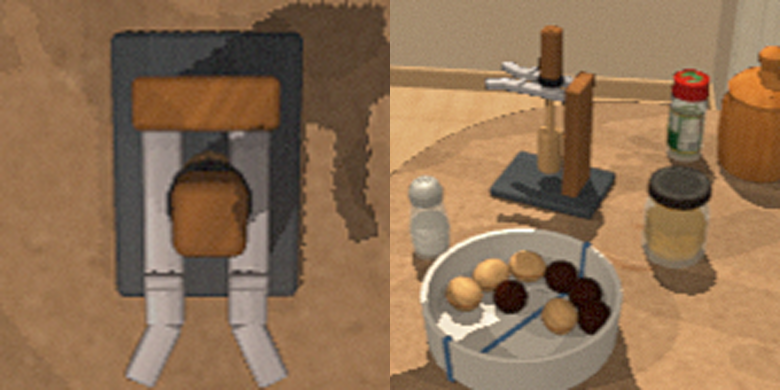

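The stirrer hangs upright behind the lips (wrist crop: head at (210,215), lips at row 275). The dish has walnuts and chestnuts on both sides, and the bystanders are where they were.

```bash
python3 -c "
from bench import r
print(r.sign_off())"
```

```text
the job is handed in; nothing more can be done
None
```

The job is handed in after about 16 s: the last pictures show walnuts and chestnuts on both sides of the blue line, all eight nuts in the dish, the stirrer hanging upright behind the lips and released, and the jars and shaker undisturbed.

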